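Load an ink barrel into the dispenser head

TASK

Take the amber dispensing barrel with the blue cap out of the rack and slide it sideways into the head of the dispenser stand, its flange on top of the two prongs and under the slotted blue plate, past the orange spring catch, until it is fully home against the back and the catch has sprung back behind the flange; let go and leave it hanging there upright. Feel your way in gently, because the height of the head is not measured: never press the barrel or the gripper on the stand with more than 25 N. Leave the other barrels and the things on the bench where they are.

Things in the scene. Friction and masses are not known exactly. Their poses are not given: they have to be found in the camera images.
- barrel: amber dispensing barrel (48 to 108 g), upright in one of the rack's three holes. Origin: on its axis at the flange's underside, z up. Flange round, 40 mm across, z 0 to 4 mm. Below: barrel 26 mm across to z -58 mm, then a nozzle tapering to 7 mm across, to z -72 mm. Above: round neck 16 mm across to z 18 mm, then the cap. All but the cap is round: any yaw will do in the stand.
- cap (a point): grip point on the barrel's axis, 36 mm above the flange's underside: the blue cap is a square block 18 x 18 mm, z 18 to 52 mm above the flange's underside, its sides along the barrel's x and y.
- rack: fixed white block 70 x 240 x 80 mm (x, y, z), origin under its middle; three through holes 30 mm across on its y axis at -75, 0 and +75 mm; the flanges rest on its top at z 80 mm. Lift a barrel 75 mm to clear it.
- stand: fixed dispenser stand, origin on the bench under the seat axis; +x is the way the barrel slides in. Cream base x -75 to +115, y +-75, 12 mm high; two posts at x +55 mm carry the rigid head: x -62 to +74 mm, y +-35 (catch housing to y +47, clamp knob to y -49). Nothing rises over 2 mm above the blue plate. HEAD HEIGHT HIDDEN: prong tops 93 to 117 mm above the bench.
- seat (a point): where the barrel's axis must end up, 105 mm above the bench (middle of the possible prong heights); axes as stand. The back wall stops the flange when the barrel's axis is here (x 0). Side walls at y +-22 mm. The blue plate, 4 mm thick, lies from x -22 mm to the back, its underside 6.5 mm above the prong tops: the flange goes into that gap. Its slot is 20 mm wide, for the neck only.
- setdown (a point): point on the slot's middle line 45 mm before the seat (towards -x), 105 mm above the bench; axes as stand. With the barrel's axis here the flange can be set down from above on the two bare prongs, clear of the blue plate. Prongs: 6 mm thick, from 62 mm before the seat to the back, with a slot 30 mm wide between them for the 26 mm barrel. Their true height (93 to 117 mm) must be felt.
- catch (a joint): orange spring catch: an upright 8 mm pin between prongs and plate, at rest at x -17.5, y +17 mm from the seat. 0 m = sprung out; up to 0.010 pushed aside to +y; about 0.007 as the barrel's axis passes x -17 mm; under 0.001 again when home. Spring: 2.4 N at 0, plus 600 N/m, so sliding past it takes about 4 to 8 N.
- barrel_red: the same kind of barrel, white with a red cap; stays in the rack
- barrel_green: the same kind of barrel, black with a green cap; stays in the rack
- tweezers: dark steel tweezers lying flat, 130 mm long, 6 mm high; origin under the middle
- dish: small glass dish, 56 mm across, 16 mm high; origin under the middle
- solvent: white bottle with a blue cap, 50 mm across, 110 mm high; origin under the middle
- jar: amber jar with a black lid, 52 mm across, 60 mm high; origin under the middle
- driver: screwdriver lying on the bench; origin under the middle
- partsbin: open blue parts bin 110 x 90 x 40 mm; origin under the middle
Things that resemble listed ones, but are neither listed nor needed, are in the scene too. Leave any black look-alike of the rack alone.

How it is judged:
On the way:
1. the barrel is lifted clear of the rack (z of barrel in the frame of rack above 0.145 m).
At the end, for the whole second after the job is handed in: The barrel hangs at rest and released in the head, upright within 0.08 rad, its axis within 3 mm (along the slot) and 5 mm (across) of the seat axis, its flange on the prongs under the blue plate, and the catch has sprung back to under 2 mm (x of barrel in the frame of seat between -0.003 and 0.004 m and y of barrel in the frame of seat between -0.005 and 0.005 m and height (world z) of barrel between 0.088 and 0.125 m and angle between barrel's own z axis and vertical below 0.08 rad and value of joint catch below 0.002 m and linear speed of barrel below 0.02 m/s and contact force between barrel and stand above 0.1 N); the robot touches nothing.
It fails at once if the barrel is pressed on the stand with more than 25 N (contact force between barrel and stand above 25 N).
It fails at once if the arm or gripper presses on the stand with more than 25 N (contact force between the arm and stand above 25 N).
It fails at once if the fingers press on the stand with more than 25 N (contact force between the fingers and stand above 25 N).
It fails at once if another barrel or a thing on the bench is moved by more than 30 mm (distance of any of barrel_red, barrel_green, tweezers, dish, solvent, jar, driver, partsbin from where it was at the start of the episode above 0.03 m).
It also fails if it takes over 56 s, if anything falls off the work surface, if the arm or the gripper's body presses on something with over 40 N, if the wrist force passes 120 N, or if a joint passes its speed limit or range.

ROBOT

A 6-joint arm with a two-finger parallel gripper is mounted at the origin on the work surface. World frame = base frame: x ahead of the robot, y to its left, z up, the work surface at z = 0. Lengths are in m, angles in rad, forces in N, time in s.
With the tool pointing down it reaches from about 0.325 to 0.775 m from the base axis. Payload 5.5 kg.
Tool frame: the origin (TCP) lies between the finger pads; the fingertips stand 19 mm ahead of it and the grasp point (between the pads) is the TCP; z points along the fingers, y is the line along which they close (so a half turn about z gives the same grasp; the last joint's range is limited). The gripper opens to 88 mm and grips with 3 to 60 N. Pads are 20 mm wide; open, the fingers measure 115 mm over their backs; the gripper's body (75 mm by 178 mm) begins 61 mm behind the grasp point.
Start: joints at [1.068, 0.091, 1.231, -0, 1.82, -0.057], TCP at [0.259, 0.541, 0.242] pointing down, gripper open.
Joint ranges: [-2.87, 2.87], [-0.86, 2.18], [0.17, 2.46], [-1.51, 4.65], [0.06, 2.69], [-2.65, 2.65]. Speed limits (rad/s): [2.57, 2.57, 3.01, 3.14, 3.14, 3.14].

INTERFACE

Orientations are given as a unit quaternion [x, y, z, w].
In Python, from station import telemetry, capture, workorder gives the robot as it stands.
- The arm moves only by the tool play_rows, never from a script. Its argument "rows" is a list of rows, each an object with "fingers": the opening, from 0 (shut) to 1 (fully open); "xyz": the shift along the tool's x, y, z in units of 30 mm (1.0 is 30 mm), a list of three; "turn": the turn, a rotation vector about the tool's x, y, z in units of 5 degrees (1.0 is 5 degrees), a list of three. In form: [{"fingers": fingers, "xyz": [dx, dy, dz], "turn": [rx, ry, rz]}, ...]. A call has 1 to 5 rows; each row shifts and turns the commanded pose from where the row before left it, along the tool's axes as they then stand; what a row does not reach is not made up. A row lasts 1/12 s, in which the tool goes at most 41.7 mm and 7.16 degrees, less where a joint would pass 70% of its speed; a pose out of reach is approached as far as the arm can. A call is refused whole if a number of a shift passes 1 or a number of a turn 1, either way. A call with a gripper value outside its range is refused whole. The fingers move at their own pace and stop on an object; "newtons" is the grip in N (left out, the last holds). Time passes only in rows, so rows that do not move let the fingers close. It gives the time, the measured TCP pose, the force, the opening and the grip force at its end, in the units of the state.
- telemetry.state(): the state, without advancing time (a new reading comes with each control period).
- capture(name): name is "scene" or "top" or "wrist"; returns a dict with "color" (384x512x3 uint8, red, green, blue), "vfov" (degrees; the focal length in pixels is half the picture's height over the tangent of half this angle, whatever the lens; pixels are square), "cx", "cy" (the principal point, pixels), "rvec" (rotation vector, rad) and "tvec" (3), from world to camera coordinates, as OpenCV has them. Camera axes: x right, y down, z forward; pixel columns grow to the right and rows downward; lengths in m; the calibration is good to about 2 mm. A picture is of the moment at which its call begins. There is no depth.
- workorder.close_job(): hands the job in; it is judged then, once.
The state is a dict: "t": time; "joint_positions": joint angles; "qvel": joint speeds; "joint_torque": joint torques, N m; "tcp_pos": TCP position; "ee_rot": TCP orientation; "wrist_force": force on the tool from outside, world axes, zero at the start; "wrist_torque": the same for the moment, N m; "width": finger opening in m; "grip_force": force on a finger pad.
Only numpy, scipy, OpenCV 4.12 (cv2) and the standard library are available. Lean on these libraries where they do the work, as an engineer would, in place of code of your own. Each camera call takes 0.05 s, during which the arm holds its last target. There are 200 camera calls.

## Working session

There is one attempt and no reset: what is moved stays moved. The work goes in short steps, Python scripts to look and compute and a tool call to move; the robot and the scene stay as the last step left them, time stands still between calls to the robot, and variables do not carry over. Pictures are saved under pics/ and viewed, at most 10 in all, crops included, and the job is handed in when it is done.

Besides the shell and the picture viewer there is one more tool, called after "Call:" as a command line: name --argument value ..., lists and objects as JSON in quotes. play_rows: Moves the arm, as the interface text tells. Its arguments: {"type":"object","properties":{"rows":{"type":"array","items":{"type":"object","properties":{"fingers":{"type":"number"},"xyz":{"type":"array","items":{"type":"number"}},"turn":{"type":"array","items":{"type":"number"}}}}},"newtons":{"type":"number"}},"required":["rows"]}

```bash
mkdir -p pics; cat > h.py <<'E'
import numpy as np, cv2
from station import telemetry, capture, workorder
def grab(n,f):
    c=capture(n); cv2.imwrite('pics/'+f+'.png',cv2.cvtColor(c['color'],cv2.COLOR_RGB2BGR)); 
    np.save('pics/'+f+'.npy',c,allow_pickle=True); return c
def load(f): return np.load('pics/'+f+'.npy',allow_pickle=True).item()
def K(c):
    f=192/np.tan(np.radians(c['vfov'])/2); return np.array([[f,0,c['cx']],[0,f,c['cy']],[0,0,1.]])
def w(c,u,v,z):
    R=cv2.Rodrigues(np.array(c['rvec'],float))[0]; t=np.array(c['tvec'],float).ravel()
    d=R.T@np.linalg.inv(K(c))@np.array([u,v,1.]); o=-R.T@t
    return o+d*(z-o[2])/d[2]
def px(c,P): return cv2.projectPoints(np.array(P,float).reshape(-1,1,3),np.array(c['rvec'],float),np.array(c['tvec'],float),K(c),None)[0].reshape(-1,2)
E
python3 - <<'E'
from h import *
a=grab('top','top0');b=grab('scene','scene0')
for c in(a,b): print({k:v for k,v in c.items() if k!='color'})
print(telemetry.state())
for n in('top0','scene0'):
    im=cv2.imread(f'pics/{n}.png'); cv2.imwrite(f'pics/{n}_b.png',cv2.resize(im,(800,600),interpolation=cv2.INTER_CUBIC))
E
```

```text
{'vfov': 48.139219791986, 'cx': 257.68082273643296, 'cy': 193.17708614952494, 'rvec': array([ 2.16676093, -2.13689007,  0.12628539]), 'tvec': array([-0.01208234,  0.44962567,  1.29457249])}
{'vfov': 53.27291049455423, 'cx': 251.46781039743215, 'cy': 193.373266195445, 'rvec': array([ 0.64644577,  2.61697004, -1.16794782]), 'tvec': array([ 0.40876404, -0.0598345 ,  1.61818871])}
{'t': 0.1, 'joint_positions': array([ 1.06830625e+00,  9.17921291e-02,  1.23173202e+00,  1.58573294e-05,
        1.81979328e+00, -5.66983786e-02]), 'qvel': array([-0.00094937, -0.00274137, -0.00065202, -0.00104776,  0.00160173,
        0.00021283]), 'joint_torque': array([ 2.79057960e-03, -4.47858238e+01, -4.07569957e+01,  7.00101187e-02,
        2.85180897e-02, -9.62320587e-05]), 'tcp_pos': array([0.25859267, 0.54116913, 0.24063368]), 'ee_rot': array([ 2.21052773e-01,  9.75261466e-01, -8.26778968e-04, -2.45377031e-04]), 'wrist_force': array([ 0.82718431, -0.46894347,  0.77802488]), 'wrist_torque': array([-0.05029238, -0.00505843, -0.02285079]), 'grip_force': 0.0, 'width': 0.08773131680999846}
```

View pics/top0_b.png

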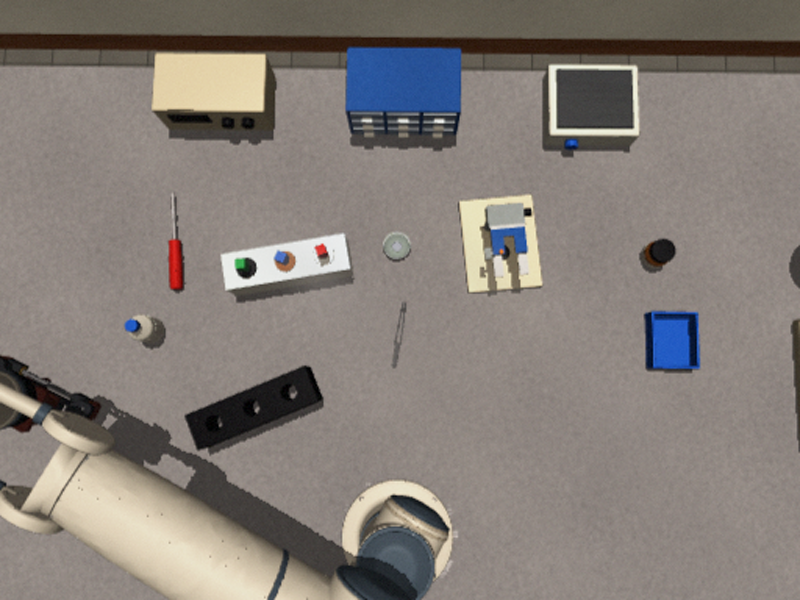

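View pics/scene0_b.png

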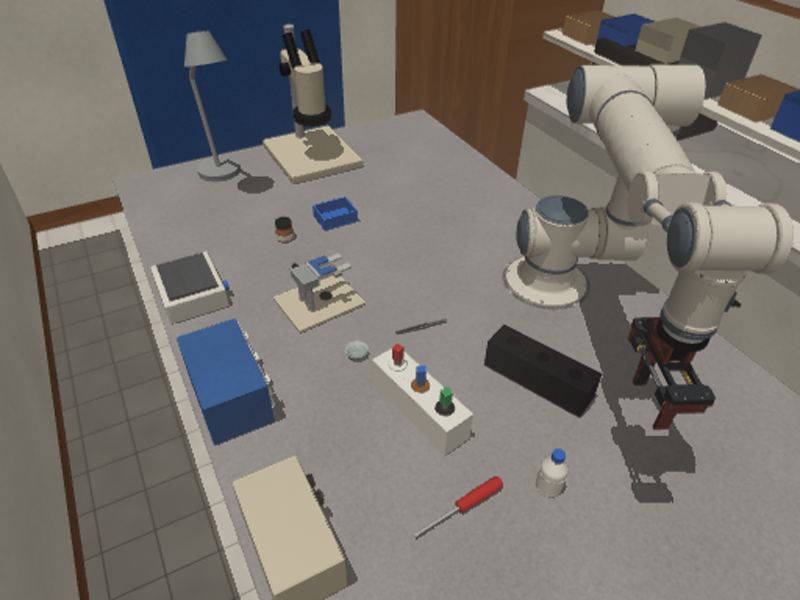

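The top view shows the amber barrel with its blue cap in the middle hole of the white rack, at about (282,258) of 800. The stand is at about (500,245), with its prongs pointing down the image towards the robot. The black rack is a decoy. Next I'll measure these with enlarged crops.

```bash
python3 - <<'E'
from h import *
a=cv2.imread('pics/top0.png'); b=cv2.imread('pics/scene0.png')
r=lambda im,x0,y0,w_,h_,s: cv2.resize(im[y0:y0+h_,x0:x0+w_],None,fx=s,fy=s,interpolation=cv2.INTER_CUBIC)
A=r(a,135,140,100,56,8); B=r(a,285,118,70,75,8)
cv2.imwrite('pics/cA.png',A)  # scale 8 origin 135,140
cv2.imwrite('pics/cB.png',B)
c=load('top0'); hsv=cv2.cvtColor(a,cv2.COLOR_BGR2HSV)
m=cv2.inRange(hsv,(100,100,60),(130,255,255)); m[:, :165]=0;m[:,200:]=0;m[:145]=0;m[185:]=0
print('cap px',cv2.boundingRect(m),cv2.moments(m,True)['m10']/m.astype(bool).sum(),cv2.moments(m,True)['m01']/m.astype(bool).sum())
# base
for n,pts,z in [('rack',[(221,254),(344,234),(351,270),(229,291)],.08),('base',[(459,201),(532,195),(541,286),(468,292)],.012)]:
    P=np.array([w(c,u*.64,v*.64,z) for u,v in pts]); print(n,P.round(4)[:,:2].tolist(),np.linalg.norm(P-np.roll(P,-1,0),axis=1).round(3),P.mean(0).round(4))
E
```

```text
cap px (176, 161, 7, 7) 179.08823529411765 163.94117647058823
rack [[0.5308, 0.3426], [0.5729, 0.108], [0.503, 0.0929], [0.4596, 0.3239]] [0.238 0.071 0.235 0.074] [0.5166 0.2168 0.08  ]
base [[0.6599, -0.1172], [0.6742, -0.2654], [0.4874, -0.2815], [0.4734, -0.1359]] [0.149 0.187 0.146 0.187] [ 0.5737 -0.2     0.012 ]
```

View pics/cA.png

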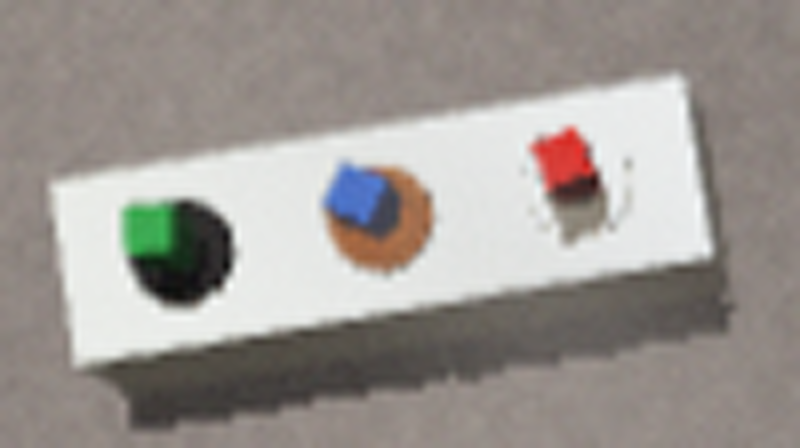

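View pics/cB.png

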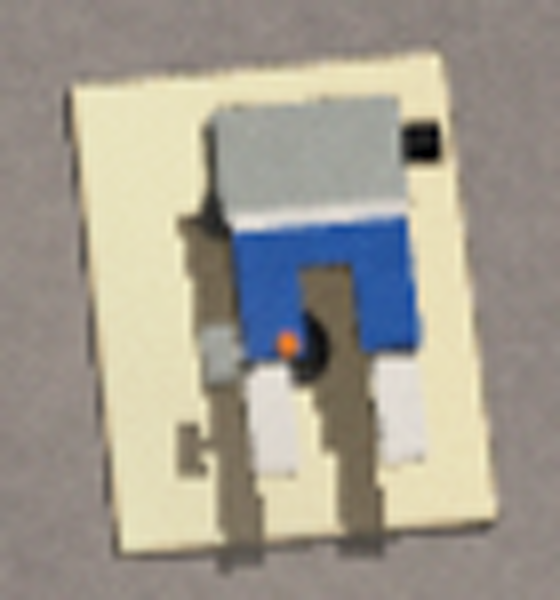

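Crop A (scale 8, origin 135,140) shows the cap top centred at about (357,194), yawed about 25° in the image, and the flange centred at about (381,219). Crop B (origin 285,118) shows the base corners (72,88), (440,53), (497,520), (120,553), the prongs opening downward, and the orange pin at (288,345).

```bash
python3 - <<'E'
from h import *
c=load('top0')
A=lambda U,V,z:w(c,(U+.5)/8-.5+135,(V+.5)/8-.5+140,z)
B=lambda U,V,z:w(c,(U+.5)/8-.5+285,(V+.5)/8-.5+118,z)
print('cap',A(357,194,.132).round(4),'flange',A(381,219,.084).round(4))
Q=np.array([A(*p,.132) for p in[(345,160),(392,182),(368,228),(325,208)]]);print('capq',np.linalg.norm(Q-np.roll(Q,-1,0),axis=1).round(4),Q.mean(0).round(4),[np.degrees(np.arctan2(*(np.roll(Q,-1,0)-Q)[i,[1,0]])).round(1) for i in range(4)])
P=np.array([A(*p,.08) for p in[(50,184),(684,74),(716,258),(76,368)]]);print('rack',P.mean(0).round(4),np.linalg.norm(P-np.roll(P,-1,0),axis=1).round(3))
g=P[0]+P[3]-P[1]-P[2];print('rack y yaw',np.degrees(np.arctan2(g[1],g[0])))
for i,n in((-.075,'red'),(.075,'green')): print(n,(P.mean(0)+g/np.linalg.norm(g)*i).round(4))
P=np.array([B(*p,.012) for p in[(72,88),(440,53),(497,520),(120,553)]]);print('base',P.mean(0).round(4),np.linalg.norm(P-np.roll(P,-1,0),axis=1).round(3))
gx=P[0]+P[1]-P[2]-P[3]; gy=P[0]+P[3]-P[1]-P[2]
t=np.arctan2(gx[1],gx[0]);t2=np.arctan2(-gy[0],gy[1]);print(np.degrees([t,t2]))
th=(t+t2)/2;X=np.array([np.cos(th),np.sin(th),0]);Y=np.array([-np.sin(th),np.cos(th),0])
S=P.mean(0)-.02*X;S[2]=0;print('seat',S.round(4),'yaw',np.degrees(th),'setdown',(S-.045*X).round(4))
Tl=lambda p:np.round([(p-S)@X,(p-S)@Y],4)
for z in(.093,.105,.117):
    print(z,'prong tips',[Tl(B(*p,z)) for p in[(253,476),(299,472),(387,463),(426,458)]],'pl',[Tl(B(*p,z+.0105)) for p in[(249,360),(302,352),(362,354),(420,347),(300,267),(352,265)]],'pin',Tl(B(288,345,z+.0105)))
np.save('stand.npy',[*S[:2],th])
# overlay prediction in scene view for heights
s=load('scene0');im=cv2.imread('pics/scene0.png')
L=[(-.062,.015),(-.062,.035),(-.062,-.015),(-.062,-.035)]
for z in(.093,.105,.117): print(z,px(s,[S+x*X+y*Y+[0,0,z] for x,y in L]).round(1).tolist())
cv2.imwrite('pics/cS.png',cv2.resize(im[150:220,170:245],None,fx=8,fy=8,interpolation=cv2.INTER_CUBIC))
E
```

```text
cap [0.5184 0.2191 0.132 ] flange [0.5184 0.2193 0.084 ]
capq [0.0189 0.0186 0.0172 0.0187] [0.5182 0.219  0.132 ] [np.float64(-114.5), np.float64(154.6), np.float64(65.7), np.float64(-20.3)]
rack [0.5185 0.2197 0.08  ] [0.24  0.071 0.241 0.071]
rack y yaw 100.7120862228832
red [0.5325 0.146  0.08  ]
green [0.5046 0.2934 0.08  ]
base [ 0.5748 -0.1995  0.012 ] [0.147 0.188 0.148 0.187]
[6.08963008 6.04070034]
seat [ 0.5549 -0.2016  0.    ] yaw 6.065165211678834 setdown [ 0.5102 -0.2064  0.    ]
0.093 prong tips [array([-0.0605,  0.0306]), array([-0.0606,  0.0136]), array([-0.0602, -0.0189]), array([-0.0597, -0.0333])] pl [array([-0.0192,  0.0289]), array([-0.0181,  0.0093]), array([-0.0208, -0.0124]), array([-0.0202, -0.0338]), array([0.0135, 0.0065]), array([ 0.0125, -0.0125])] pin [-0.015   0.0141]
0.105 prong tips [array([-0.0623,  0.0323]), array([-0.0624,  0.0155]), array([-0.0621, -0.0167]), array([-0.0615, -0.031 ])] pl [array([-0.0215,  0.0306]), array([-0.0203,  0.0112]), array([-0.0231, -0.0103]), array([-0.0225, -0.0315]), array([0.011 , 0.0085]), array([ 0.01  , -0.0104])] pin [-0.0173  0.016 ]
0.117 prong tips [array([-0.0641,  0.034 ]), array([-0.0642,  0.0174]), array([-0.0639, -0.0145]), array([-0.0634, -0.0286])] pl [array([-0.0237,  0.0324]), array([-0.0226,  0.0132]), array([-0.0253, -0.0081]), array([-0.0247, -0.0291]), array([0.0084, 0.0105]), array([ 0.0074, -0.0082])] pin [-0.0196  0.0179]
0.093 [[222.2, 170.0], [224.8, 172.6], [218.3, 166.1], [215.8, 163.5]]
0.105 [[222.0, 167.6], [224.7, 170.2], [218.2, 163.7], [215.6, 161.1]]
0.117 [[221.9, 165.1], [224.6, 167.8], [218.0, 161.3], [215.5, 158.7]]
```

View pics/cS.png

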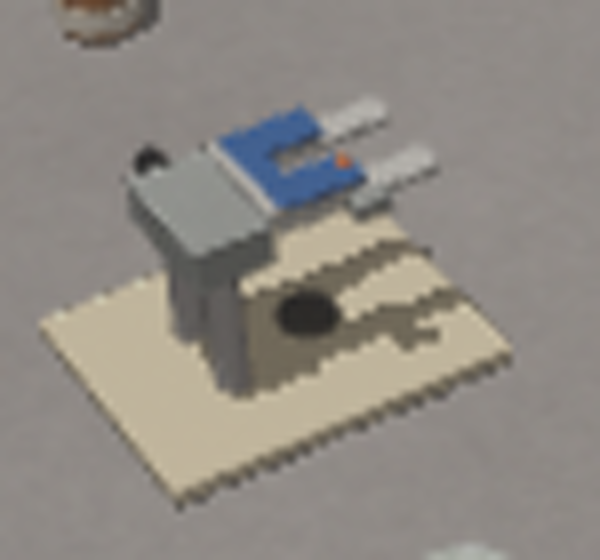

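Prong height by eye is about 0.102 m, to be confirmed by feel. Next I turn the tool to match the cap and travel above it.

Call:
play_rows --rows '[{"fingers": 0.5,"xyz": [0,0,0],"turn": [0,0,0.983]},{"fingers": 0.5,"xyz": [0,0,0],"turn": [0,0,0.983]},{"fingers": 0.5,"xyz": [0,0,0],"turn": [0,0,0.983]},{"fingers": 0.5,"xyz": [0,0,0],"turn": [0,0,0.983]},{"fingers": 0.5,"xyz": [0,0,0],"turn": [0,0,0.983]}]' --newtons 40

```text
t: 0.52
tcp_pos: [0.2586, 0.5412, 0.2409]
ee_rot: [0.425, 0.905, -0.001, -0.0]
wrist_force: [0.4, 0.1, 0.5]
width: 0.0578
grip_force: 0.0
```

Call:
play_rows --rows '[{"fingers": 0.5,"xyz": [0,0,0],"turn": [0,0,0.983]},{"fingers": 0.5,"xyz": [0,0,0],"turn": [0,0,0.983]},{"fingers": 0.5,"xyz": [0,0,0],"turn": [0,0,0.983]},{"fingers": 0.5,"xyz": [0,0,0],"turn": [0,0,0.983]},{"fingers": 0.5,"xyz": [0,0,0],"turn": [0,0,0.983]}]'

```text
t: 0.93
tcp_pos: [0.2586, 0.5412, 0.241]
ee_rot: [0.608, 0.794, -0.001, 0.0]
wrist_force: [-0.1, -0.7, 0.0]
width: 0.0442
grip_force: 0.0
```

Call:
play_rows --rows '[{"fingers": 0.5,"xyz": [0,0,0],"turn": [0,0,0.983]},{"fingers": 0.5,"xyz": [0,0,0],"turn": [0,0,0.983]},{"fingers": 0.5,"xyz": [0,0,0],"turn": [0,0,0.983]},{"fingers": 0.5,"xyz": [0,0,0],"turn": [0,0,0.983]},{"fingers": 0.5,"xyz": [0,0,0],"turn": [0,0,0.983]}]'

```text
t: 1.35
tcp_pos: [0.2586, 0.5412, 0.241]
ee_rot: [0.763, 0.646, -0.001, 0.0]
wrist_force: [-0.6, 0.2, 0.1]
width: 0.0438
grip_force: 0.0
```

Call:
play_rows --rows '[{"fingers": 0.5,"xyz": [0,0,0],"turn": [0,0,0.983]},{"fingers": 0.5,"xyz": [0,0,0],"turn": [0,0,0.983]},{"fingers": 0.5,"xyz": [0,0,0],"turn": [0,0,0.983]},{"fingers": 0.5,"xyz": [0,0,0],"turn": [0,0,0]}]'

```text
t: 1.68
tcp_pos: [0.2587, 0.5412, 0.241]
ee_rot: [0.84, 0.543, -0.0, 0.0]
wrist_force: [0.0, -0.7, 0.4]
width: 0.044
grip_force: 0.0
```

Call:
play_rows --rows '[{"fingers": 0.5,"xyz": [-0.483,0.944,0],"turn": [0,0,0]},{"fingers": 0.5,"xyz": [-0.483,0.944,0],"turn": [0,0,0]},{"fingers": 0.5,"xyz": [-0.483,0.944,0],"turn": [0,0,0]},{"fingers": 0.5,"xyz": [-0.483,0.944,0],"turn": [0,0,0]},{"fingers": 0.5,"xyz": [-0.483,0.944,0],"turn": [0,0,0]}]'

```text
t: 2.1
tcp_pos: [0.3591, 0.4163, 0.2413]
ee_rot: [0.838, 0.546, -0.0, 0.0]
wrist_force: [-0.4, -1.3, -0.8]
width: 0.0442
grip_force: 0.0
```

Call:
play_rows --rows '[{"fingers": 0.5,"xyz": [-0.483,0.944,0],"turn": [0,0,0]},{"fingers": 0.5,"xyz": [-0.483,0.944,0],"turn": [0,0,0]},{"fingers": 0.5,"xyz": [-0.483,0.944,0],"turn": [0,0,0]},{"fingers": 0.5,"xyz": [-0.483,0.944,0],"turn": [0,0,0]},{"fingers": 0.5,"xyz": [-0.483,0.944,0],"turn": [0,0,0]}]'

```text
t: 2.52
tcp_pos: [0.4591, 0.2924, 0.2414]
ee_rot: [0.838, 0.546, -0.0, -0.0]
wrist_force: [0.2, -0.3, -0.5]
width: 0.0438
grip_force: 0.0
```

Call:
play_rows --rows '[{"fingers": 0.5,"xyz": [-0.483,0.944,0],"turn": [0,0,0]},{"fingers": 0.5,"xyz": [-0.483,0.944,0],"turn": [0,0,0]},{"fingers": 0.5,"xyz": [-0.483,0.944,0],"turn": [0,0,0]},{"fingers": 0.5,"xyz": [0,0,0],"turn": [0,0,0]},{"fingers": 0.5,"xyz": [0,0,0],"turn": [0,0,0]}]'

```text
t: 2.93
tcp_pos: [0.5189, 0.2182, 0.241]
ee_rot: [0.839, 0.544, -0.001, -0.0]
wrist_force: [0.2, 0.6, -0.3]
width: 0.0437
grip_force: 0.0
```

```bash
python3 - <<'E'
from h import *
c=grab('wrist','w1'); im=cv2.imread('pics/w1.png')
p=px(c,[[.5183,.2192,.132],[.5185,.2195,.084]]).round(1).tolist(); print(p)
hsv=cv2.cvtColor(im,cv2.COLOR_BGR2HSV);m=cv2.inRange(hsv,(100,120,60),(130,255,255))
n,_,st,ce=cv2.connectedComponentsWithStats(m)
for i in range(1,n):
    if st[i,4]>100: print(st[i],ce[i], w(c,*ce[i],.132).round(4))
for q in p: cv2.drawMarker(im,tuple(int(round(a)) for a in q),(0,255,255),0,12,1)
cv2.imwrite('pics/w1_m.png',im)
E
```

```text
[[253.1, 201.6], [253.4, 187.2]]
[245 181  19  27 480] [254.0125 194.425 ] [0.5218 0.225  0.132 ]
```

View pics/w1_m.png

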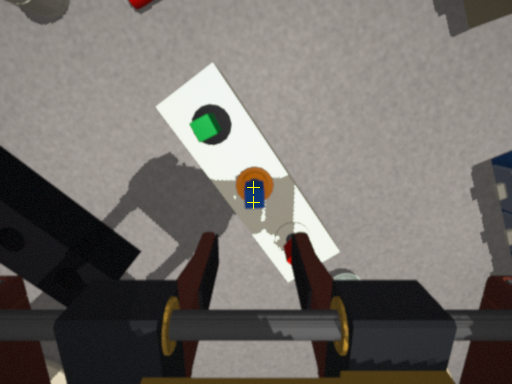

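The wrist picture shows the blue cap at (254,194), square to the fingers, with the amber flange at (254,186). Both match the prediction, so I go down and grip.

Call:
play_rows --rows '[{"fingers": 0.5,"xyz": [0.022,-0.032,0.9],"turn": [0,0,0]},{"fingers": 0.5,"xyz": [0,0,0.9],"turn": [0,0,0]},{"fingers": 0.5,"xyz": [0,0,0.9],"turn": [0,0,0]},{"fingers": 0.5,"xyz": [0,0,0.8],"turn": [0,0,0]},{"fingers": 0.5,"xyz": [0,0,0.6],"turn": [0,0,0]}]'

```text
t: 3.4
tcp_pos: [0.516, 0.2217, 0.1161]
ee_rot: [0.838, 0.546, -0.001, -0.001]
wrist_force: [-0.5, -0.8, -0.2]
width: 0.0438
grip_force: 0.0
```

Call:
play_rows --rows '[{"fingers": 0.5,"xyz": [0,0,0],"turn": [0,0,0]},{"fingers": 0.5,"xyz": [0,0,0],"turn": [0,0,0]},{"fingers": 0.1,"xyz": [0,0,0],"turn": [0,0,0]},{"fingers": 0.1,"xyz": [0,0,0],"turn": [0,0,0]},{"fingers": 0.1,"xyz": [0,0,0],"turn": [0,0,0]}]'

```text
t: 3.82
tcp_pos: [0.5185, 0.221, 0.1207]
ee_rot: [0.839, 0.545, 0.002, 0.0]
wrist_force: [-0.7, 0.1, 0.1]
width: 0.0274
grip_force: 0.0
```

Call:
play_rows --rows '[{"fingers": 0.0,"xyz": [0,0,0],"turn": [0,0,0]},{"fingers": 0.0,"xyz": [0,0,0],"turn": [0,0,0]},{"fingers": 0.0,"xyz": [0,0,0],"turn": [0,0,0]},{"fingers": 0.0,"xyz": [0,0,0],"turn": [0,0,0]}]'

```text
t: 4.15
tcp_pos: [0.5183, 0.2207, 0.1199]
ee_rot: [0.839, 0.545, 0.001, 0.0]
wrist_force: [0.7, 0.1, 5.8]
width: 0.0177
grip_force: 40.0
```

Call:
play_rows --rows '[{"fingers": 0.0,"xyz": [0,0,-0.5],"turn": [0,0,0]},{"fingers": 0.0,"xyz": [0,0,-0.9],"turn": [0,0,0]},{"fingers": 0.0,"xyz": [0,0,-0.9],"turn": [0,0,0]},{"fingers": 0.0,"xyz": [0,0,-0.9],"turn": [0,0,0]},{"fingers": 0.0,"xyz": [0,0,-0.8],"turn": [0,0,0]}]'

```text
t: 4.57
tcp_pos: [0.5176, 0.2203, 0.2398]
ee_rot: [0.839, 0.544, -0.0, -0.0]
wrist_force: [0.6, -0.4, -0.7]
width: 0.018
grip_force: 40.0
```

Call:
play_rows --rows '[{"fingers": 0.0,"xyz": [0,0,-0.5],"turn": [0,0,-0.8]},{"fingers": 0.0,"xyz": [0,0,0],"turn": [0,0,-0.8]},{"fingers": 0.0,"xyz": [0,0,0],"turn": [0,0,-0.8]},{"fingers": 0.0,"xyz": [0,0,0],"turn": [0,0,-0.8]},{"fingers": 0.0,"xyz": [0,0,0],"turn": [0,0,-0.8]}]'

```text
t: 4.98
tcp_pos: [0.5176, 0.2204, 0.253]
ee_rot: [0.73, 0.683, -0.001, -0.0]
wrist_force: [0.8, -0.4, 0.4]
width: 0.0175
grip_force: 40.0
```

Call:
play_rows --rows '[{"fingers": 0.0,"xyz": [0,0,0],"turn": [0,0,-0.8]},{"fingers": 0.0,"xyz": [0,0,0],"turn": [0,0,-0.8]},{"fingers": 0.0,"xyz": [0,0,0],"turn": [0,0,-0.412]},{"fingers": 0.0,"xyz": [0,0,0],"turn": [0,0,0]},{"fingers": 0.0,"xyz": [0,0,0],"turn": [0,0,0]}]'

```text
t: 5.4
tcp_pos: [0.5176, 0.2204, 0.2531]
ee_rot: [0.669, 0.743, -0.0, -0.0]
wrist_force: [-0.3, -0.1, -1.1]
width: 0.0178
grip_force: 40.0
```

```bash
python3 - <<'E'
from h import *
s=telemetry.state();print(s['tcp_pos'],s['wrist_force'],s['grip_force'],s['width'])
c=grab('scene','s2');im=cv2.imread('pics/s2.png')
p=px(c,[s['tcp_pos']])[0].astype(int);print(p)
cv2.imwrite('pics/s2c.png',cv2.resize(im[max(0,p[1]-60):p[1]+80,p[0]-90:p[0]+90],None,fx=4,fy=4,interpolation=cv2.INTER_CUBIC))
E
```

```text
[0.51764103 0.22036994 0.25306298] [-0.29677087 -0.09466627 -1.05657946] 39.999791979789734 0.01777932616755713
[270 207]
```

View pics/s2c.png

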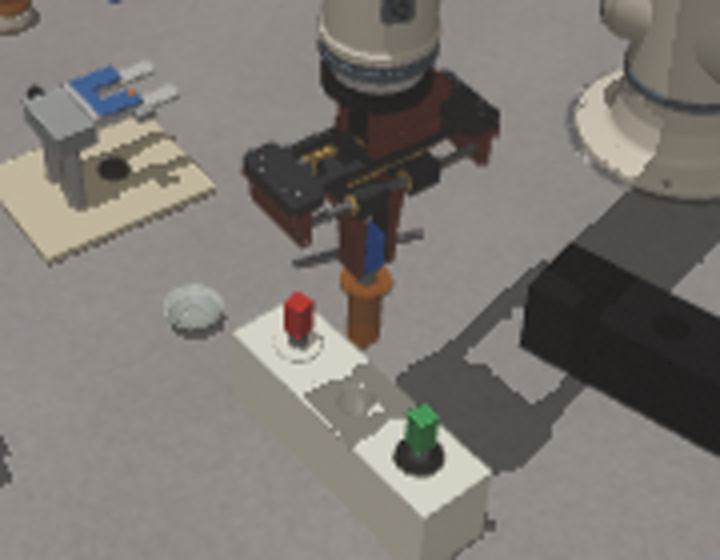

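The scene picture shows the amber barrel held upright by its cap, clear of the rack, with the red and green barrels undisturbed. Now I carry it over to above the set-down point.

Call:
play_rows --rows '[{"fingers": 0.0,"xyz": [-0.939,-0.117,0],"turn": [0,0,0]},{"fingers": 0.0,"xyz": [-0.939,-0.117,0],"turn": [0,0,0]},{"fingers": 0.0,"xyz": [-0.939,-0.117,0],"turn": [0,0,0]},{"fingers": 0.0,"xyz": [-0.939,-0.117,0],"turn": [0,0,0]},{"fingers": 0.0,"xyz": [-0.939,-0.117,0],"turn": [0,0,0]}]'

```text
t: 5.87
tcp_pos: [0.5149, 0.0774, 0.2535]
ee_rot: [0.669, 0.743, -0.0, -0.0]
wrist_force: [-0.5, -0.8, 0.6]
width: 0.0178
grip_force: 40.0
```

Call:
play_rows --rows '[{"fingers": 0.0,"xyz": [-0.939,-0.117,0],"turn": [0,0,0]},{"fingers": 0.0,"xyz": [-0.939,-0.117,0],"turn": [0,0,0]},{"fingers": 0.0,"xyz": [-0.939,-0.117,0],"turn": [0,0,0]},{"fingers": 0.0,"xyz": [-0.939,-0.117,0],"turn": [0,0,0]},{"fingers": 0.0,"xyz": [-0.939,-0.117,0],"turn": [0,0,0]}]'

```text
t: 6.28
tcp_pos: [0.5122, -0.0647, 0.2536]
ee_rot: [0.669, 0.743, -0.0, 0.0]
wrist_force: [0.2, 0.3, -1.4]
width: 0.0181
grip_force: 40.0
```

Call:
play_rows --rows '[{"fingers": 0.0,"xyz": [-0.939,-0.117,0],"turn": [0,0,0]},{"fingers": 0.0,"xyz": [-0.939,-0.117,0],"turn": [0,0,0]},{"fingers": 0.0,"xyz": [-0.939,-0.117,0],"turn": [0,0,0]},{"fingers": 0.0,"xyz": [-0.939,-0.117,0],"turn": [0,0,0]},{"fingers": 0.0,"xyz": [-0.939,-0.117,0],"turn": [0,0,0]}]'

```text
t: 6.7
tcp_pos: [0.5096, -0.2067, 0.2536]
ee_rot: [0.669, 0.743, 0.0, -0.0]
wrist_force: [0.6, 0.2, -0.9]
width: 0.0181
grip_force: 40.0
```

Call:
play_rows --rows '[{"fingers": 0.0,"xyz": [0,0,0],"turn": [0,0,0]},{"fingers": 0.0,"xyz": [0,0,0],"turn": [0,0,0]},{"fingers": 0.0,"xyz": [0,0,0],"turn": [0,0,0]}]'

```text
t: 6.95
tcp_pos: [0.5099, -0.2048, 0.2535]
ee_rot: [0.669, 0.743, 0.0, -0.0]
wrist_force: [0.4, -0.2, -0.3]
width: 0.0179
grip_force: 40.0
```

```bash
python3 - <<'E'
from h import *
s=telemetry.state();p=s['tcp_pos'];print(p,s['wrist_force'])
S=np.load('stand.npy');th=S[2];R=np.array([[np.cos(th),np.sin(th)],[-np.sin(th),np.cos(th)]])
print('tcp in stand mm',(R@(p[:2]-S[:2])*1e3).round(1))
c=grab('scene','s3');im=cv2.imread('pics/s3.png')
X=np.array([np.cos(th),np.sin(th)]);Y=np.array([-X[1],X[0]])
b=p[:2]-.0012*Y; zf=p[2]-.0399
q=px(c,[[*b,zf-.0001],[*b,zf-.072]]).round(1);print('pred flange, tip',q.tolist())
hsv=cv2.cvtColor(im,cv2.COLOR_BGR2HSV);m=cv2.inRange(hsv,(5,110,50),(20,255,255))
x0,y0=q[0].astype(int);M=np.zeros_like(m);M[y0-25:y0+50,x0-25:x0+25]=m[y0-25:y0+50,x0-25:x0+25]
for v in range(y0-4,y0+36,2):
    u=np.nonzero(M[v])[0]
    if len(u): print(v,u.min(),u.max(),(u.min()+u.max())/2, end=' | ')
for k in(0,.058): print(px(c,[[*b,zf-k]])[0].round(1))
for a in q: cv2.drawMarker(im,tuple(a.round().astype(int).tolist()),(0,255,0),0,5,1)
cv2.imwrite('pics/s3c.png',cv2.resize(im[y0-40:y0+60,x0-60:x0+60],None,fx=6,fy=6,interpolation=cv2.INTER_NEAREST))
E
```

```text
[ 0.50989288 -0.20483137  0.25348625] [ 0.38768403 -0.21664759 -0.25142272]
tcp in stand mm [-45.1   1.6]
pred flange, tip [[214.9, 144.2], [215.9, 159.6]]
142 212 220 216.0 | 144 211 220 215.5 | 146 212 219 215.5 | 148 213 218 215.5 | 150 214 218 216.0 | 152 214 218 216.0 | 154 214 218 216.0 | 156 214 219 216.5 | 158 215 218 216.5 | [214.9 144.1]
[215.7 156.7]
```

View pics/s3c.png

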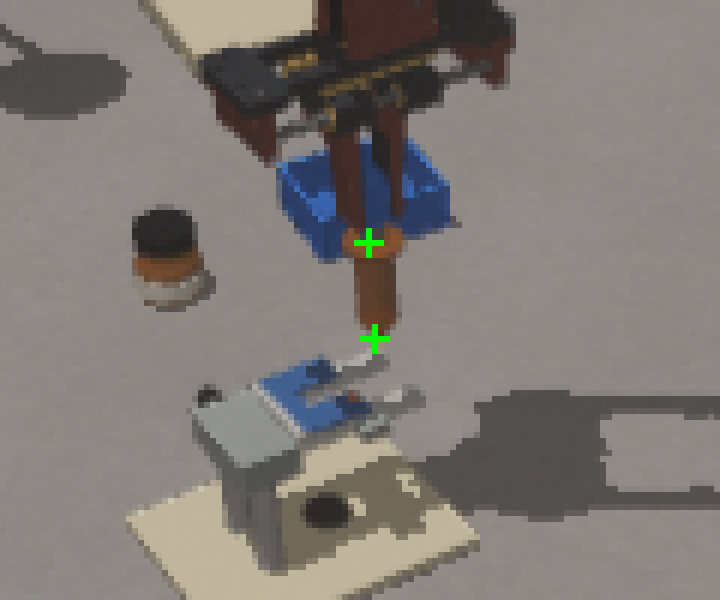

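The picture shows the barrel upright above the prongs at (370,240)–(376,330), within a pixel of the prediction. I start the descent.

Call:
play_rows --rows '[{"fingers": 0.0,"xyz": [-0.017,0,0.5],"turn": [0,0,0]},{"fingers": 0.0,"xyz": [0,0,0.5],"turn": [0,0,0]},{"fingers": 0.0,"xyz": [0,0,0.4],"turn": [0,0,0]},{"fingers": 0.0,"xyz": [0,0,0.1],"turn": [0,0,0]},{"fingers": 0.0,"xyz": [0,0,0],"turn": [0,0,0]}]'

```text
t: 7.42
tcp_pos: [0.5096, -0.2048, 0.2074]
ee_rot: [0.668, 0.744, -0.0, -0.001]
wrist_force: [-0.5, 0.4, -1.5]
width: 0.018
grip_force: 40.0
```

Call:
play_rows --rows '[{"fingers": 0.0,"xyz": [0,0,0.1],"turn": [0,0,0]},{"fingers": 0.0,"xyz": [0,0,0.1],"turn": [0,0,0]},{"fingers": 0.0,"xyz": [0,0,0],"turn": [0,0,0]}]'

```text
t: 7.67
tcp_pos: [0.5101, -0.2057, 0.2028]
ee_rot: [0.669, 0.743, 0.0, 0.0]
wrist_force: [1.0, -0.1, 0.1]
width: 0.0176
grip_force: 40.0
```

Call:
play_rows --rows '[{"fingers": 0.0,"xyz": [0,0,0.1],"turn": [0,0,0]},{"fingers": 0.0,"xyz": [0,0,0],"turn": [0,0,0]}]'

```text
t: 7.83
tcp_pos: [0.51, -0.2058, 0.1994]
ee_rot: [0.669, 0.743, -0.0, -0.0]
wrist_force: [-0.3, 0.1, -0.4]
width: 0.0176
grip_force: 40.0
```

Call:
play_rows --rows '[{"fingers": 0.0,"xyz": [0,0,0.08],"turn": [0,0,0]},{"fingers": 0.0,"xyz": [0,0,0],"turn": [0,0,0]}]'

```text
t: 8.0
tcp_pos: [0.5099, -0.2058, 0.1968]
ee_rot: [0.669, 0.743, -0.0, -0.0]
wrist_force: [-0.6, -0.3, -1.1]
width: 0.0179
grip_force: 40.0
```

Call:
play_rows --rows '[{"fingers": 0.0,"xyz": [0,0,0.08],"turn": [0,0,0]},{"fingers": 0.0,"xyz": [0,0,0.08],"turn": [0,0,0]},{"fingers": 0.0,"xyz": [0,0,0],"turn": [0,0,0]}]'

```text
t: 8.25
tcp_pos: [0.5098, -0.2057, 0.1917]
ee_rot: [0.669, 0.743, -0.0, -0.0]
wrist_force: [-0.2, 0.3, -0.7]
width: 0.0182
grip_force: 40.0
```

Call:
play_rows --rows '[{"fingers": 0.0,"xyz": [0,0,0.08],"turn": [0,0,0]},{"fingers": 0.0,"xyz": [0,0,0],"turn": [0,0,0]}]'

```text
t: 8.42
tcp_pos: [0.5098, -0.2057, 0.1895]
ee_rot: [0.669, 0.743, -0.0, -0.0]
wrist_force: [-0.6, 0.2, -1.2]
width: 0.0177
grip_force: 40.0
```

The body is inside the slot. I go on to just above the highest possible prong height.

Call:
play_rows --rows '[{"fingers": 0.0,"xyz": [0,0,0.2],"turn": [0,0,0]},{"fingers": 0.0,"xyz": [0,0,0.2],"turn": [0,0,0]},{"fingers": 0.0,"xyz": [0,0,0.2],"turn": [0,0,0]},{"fingers": 0.0,"xyz": [0,0,0.2],"turn": [0,0,0]},{"fingers": 0.0,"xyz": [0,0,0],"turn": [0,0,0]}]'

```text
t: 8.83
tcp_pos: [0.5093, -0.2055, 0.1639]
ee_rot: [0.669, 0.743, -0.0, -0.001]
wrist_force: [-0.0, 0.1, -1.1]
width: 0.0179
grip_force: 40.0
```

Call:
play_rows --rows '[{"fingers": 0.0,"xyz": [0,0,0.06],"turn": [0,0,0]},{"fingers": 0.0,"xyz": [0,0,0.06],"turn": [0,0,0]},{"fingers": 0.0,"xyz": [0,0,0.06],"turn": [0,0,0]},{"fingers": 0.0,"xyz": [0,0,0.06],"turn": [0,0,0]},{"fingers": 0.0,"xyz": [0,0,0],"turn": [0,0,0]}]'

```text
t: 9.25
tcp_pos: [0.5099, -0.2057, 0.1586]
ee_rot: [0.669, 0.743, -0.0, -0.0]
wrist_force: [-0.5, -0.4, -0.6]
width: 0.0176
grip_force: 40.0
```

Call:
play_rows --rows '[{"fingers": 0.0,"xyz": [0,0,0.05],"turn": [0,0,0]},{"fingers": 0.0,"xyz": [0,0,0.05],"turn": [0,0,0]},{"fingers": 0.0,"xyz": [0,0,0],"turn": [0,0,0]}]'

```text
t: 9.5
tcp_pos: [0.5099, -0.2057, 0.1555]
ee_rot: [0.669, 0.743, -0.0, -0.0]
wrist_force: [0.5, 0.1, -1.3]
width: 0.0179
grip_force: 40.0
```

Call:
play_rows --rows '[{"fingers": 0.0,"xyz": [0,0,0.05],"turn": [0,0,0]},{"fingers": 0.0,"xyz": [0,0,0],"turn": [0,0,0]}]'

```text
t: 9.67
tcp_pos: [0.5099, -0.2057, 0.1541]
ee_rot: [0.669, 0.743, -0.0, -0.0]
wrist_force: [0.7, 0.6, -2.3]
width: 0.018
grip_force: 40.0
```

Call:
play_rows --rows '[{"fingers": 0.0,"xyz": [0,0,0.05],"turn": [0,0,0]},{"fingers": 0.0,"xyz": [0,0,0.05],"turn": [0,0,0]},{"fingers": 0.0,"xyz": [0,0,0],"turn": [0,0,0]}]'

```text
t: 9.92
tcp_pos: [0.5098, -0.2057, 0.1509]
ee_rot: [0.669, 0.743, -0.0, -0.0]
wrist_force: [0.1, -0.3, -0.7]
width: 0.0179
grip_force: 40.0
```

Call:
play_rows --rows '[{"fingers": 0.0,"xyz": [0,0,0.05],"turn": [0,0,0]},{"fingers": 0.0,"xyz": [0,0,0],"turn": [0,0,0]}]'

```text
t: 10.08
tcp_pos: [0.5099, -0.2057, 0.1495]
ee_rot: [0.669, 0.743, -0.0, -0.0]
wrist_force: [-0.6, 0.1, -1.2]
width: 0.0175
grip_force: 40.0
```

Flange is at about 0.1096, with no contact. Finer steps now.

Call:
play_rows --rows '[{"fingers": 0.0,"xyz": [0,0,0.04],"turn": [0,0,0]},{"fingers": 0.0,"xyz": [0,0,0.04],"turn": [0,0,0]},{"fingers": 0.0,"xyz": [0,0,0],"turn": [0,0,0]}]'

```text
t: 10.33
tcp_pos: [0.5099, -0.2057, 0.1471]
ee_rot: [0.669, 0.743, -0.0, -0.0]
wrist_force: [0.2, -0.2, -1.1]
width: 0.0179
grip_force: 40.0
```

Call:
play_rows --rows '[{"fingers": 0.0,"xyz": [0,0,0.04],"turn": [0,0,0]},{"fingers": 0.0,"xyz": [0,0,0],"turn": [0,0,0]}]'

```text
t: 10.5
tcp_pos: [0.5099, -0.2058, 0.146]
ee_rot: [0.669, 0.743, -0.0, -0.0]
wrist_force: [0.2, -1.1, -0.5]
width: 0.0178
grip_force: 40.0
```

Call:
play_rows --rows '[{"fingers": 0.0,"xyz": [0,0,0.04],"turn": [0,0,0]},{"fingers": 0.0,"xyz": [0,0,0],"turn": [0,0,0]}]'

```text
t: 10.67
tcp_pos: [0.5099, -0.2057, 0.1448]
ee_rot: [0.669, 0.743, -0.0, -0.0]
wrist_force: [0.0, -0.2, -1.6]
width: 0.0175
grip_force: 40.0
```

Call:
play_rows --rows '[{"fingers": 0.0,"xyz": [0,0,0.03],"turn": [0,0,0]},{"fingers": 0.0,"xyz": [0,0,0],"turn": [0,0,0]}]'

```text
t: 10.83
tcp_pos: [0.51, -0.2058, 0.1447]
ee_rot: [0.669, 0.743, 0.0, 0.0]
wrist_force: [-1.2, 0.9, 2.0]
width: 0.018
grip_force: 40.0
```

Call:
play_rows --rows '[{"fingers": 0.0,"xyz": [0,0,0.02],"turn": [0,0,0]},{"fingers": 0.0,"xyz": [0,0,0],"turn": [0,0,0]}]'

```text
t: 11.0
tcp_pos: [0.51, -0.2058, 0.1447]
ee_rot: [0.669, 0.743, 0.0, 0.0]
wrist_force: [-2.2, 1.0, 5.3]
width: 0.018
grip_force: 40.0
```

Contact is confirmed: prong tops at about 0.105 m, stiffness about 5 N/mm. I raise the flange to mid-gap and start sliding.

Call:
play_rows --rows '[{"fingers": 0.0,"xyz": [0,0,-0.085],"turn": [0,0,0]},{"fingers": 0.0,"xyz": [0,0,0],"turn": [0,0,0]}]'

```text
t: 11.17
tcp_pos: [0.5101, -0.2059, 0.1464]
ee_rot: [0.669, 0.743, 0.0, 0.0]
wrist_force: [0.3, -0.2, -0.4]
width: 0.0176
grip_force: 40.0
```

Call:
play_rows --rows '[{"fingers": 0.0,"xyz": [0,0.06,0],"turn": [0,0,0]},{"fingers": 0.0,"xyz": [0,0.06,0],"turn": [0,0,0]},{"fingers": 0.0,"xyz": [0,0,0],"turn": [0,0,0]}]'

```text
t: 11.42
tcp_pos: [0.5138, -0.2053, 0.1456]
ee_rot: [0.669, 0.743, -0.0, -0.0]
wrist_force: [-0.2, -0.7, 0.1]
width: 0.0176
grip_force: 40.0
```

Call:
play_rows --rows '[{"fingers": 0.0,"xyz": [0,0.06,0],"turn": [0,0,0]},{"fingers": 0.0,"xyz": [0,0,0],"turn": [0,0,0]}]'

```text
t: 11.58
tcp_pos: [0.5156, -0.2051, 0.1459]
ee_rot: [0.669, 0.743, 0.0, -0.0]
wrist_force: [0.3, 0.1, -0.9]
width: 0.0179
grip_force: 40.0
```

Call:
play_rows --rows '[{"fingers": 0.0,"xyz": [0,0.06,0],"turn": [0,0,0]},{"fingers": 0.0,"xyz": [0,0.06,0],"turn": [0,0,0]},{"fingers": 0.0,"xyz": [0,0,0],"turn": [0,0,0]}]'

```text
t: 11.83
tcp_pos: [0.5192, -0.2048, 0.146]
ee_rot: [0.669, 0.743, 0.0, 0.0]
wrist_force: [0.2, -0.3, -0.5]
width: 0.0179
grip_force: 40.0
```

Call:
play_rows --rows '[{"fingers": 0.0,"xyz": [0,0.06,0],"turn": [0,0,0]},{"fingers": 0.0,"xyz": [0,0.06,0],"turn": [0,0,0]},{"fingers": 0.0,"xyz": [0,0,0],"turn": [0,0,0]}]'

```text
t: 12.08
tcp_pos: [0.5221, -0.2051, 0.1459]
ee_rot: [0.669, 0.743, -0.001, -0.0]
wrist_force: [-3.4, -2.0, -0.5]
width: 0.0178
grip_force: 40.0
```

The catch is engaged at about 4 N, as expected.

Call:
play_rows --rows '[{"fingers": 0.0,"xyz": [0,0.06,0],"turn": [0,0,0]},{"fingers": 0.0,"xyz": [0,0.06,0],"turn": [0,0,0]},{"fingers": 0.0,"xyz": [0,0,0],"turn": [0,0,0]}]'

```text
t: 12.33
tcp_pos: [0.5254, -0.2051, 0.1456]
ee_rot: [0.669, 0.743, -0.001, -0.0]
wrist_force: [-3.6, -4.7, -1.4]
width: 0.0179
grip_force: 40.0
```

Call:
play_rows --rows '[{"fingers": 0.0,"xyz": [0,0.06,0],"turn": [0,0,0]},{"fingers": 0.0,"xyz": [0,0.06,0],"turn": [0,0,0]},{"fingers": 0.0,"xyz": [0,0,0],"turn": [0,0,0]}]'

```text
t: 12.58
tcp_pos: [0.5293, -0.2051, 0.1458]
ee_rot: [0.669, 0.743, -0.001, 0.0]
wrist_force: [-2.0, -5.4, -2.3]
width: 0.0176
grip_force: 40.0
```

Call:
play_rows --rows '[{"fingers": 0.0,"xyz": [0.03,0.06,0],"turn": [0,0,0]},{"fingers": 0.0,"xyz": [0,0.06,0],"turn": [0,0,0]},{"fingers": 0.0,"xyz": [0,0,0],"turn": [0,0,0]}]'

```text
t: 12.83
tcp_pos: [0.5331, -0.2041, 0.1459]
ee_rot: [0.669, 0.743, -0.001, 0.001]
wrist_force: [-0.4, -6.4, -2.7]
width: 0.018
grip_force: 40.0
```

Call:
play_rows --rows '[{"fingers": 0.0,"xyz": [0,0.06,0],"turn": [0,0,0]},{"fingers": 0.0,"xyz": [0,0.06,0],"turn": [0,0,0]},{"fingers": 0.0,"xyz": [0,0.06,0],"turn": [0,0,0]},{"fingers": 0.0,"xyz": [0,0,0],"turn": [0,0,0]}]'

```text
t: 13.17
tcp_pos: [0.539, -0.2037, 0.1462]
ee_rot: [0.669, 0.743, -0.001, 0.002]
wrist_force: [1.2, -6.4, -2.7]
width: 0.0177
grip_force: 40.0
```

Call:
play_rows --rows '[{"fingers": 0.0,"xyz": [0,0.06,0.02],"turn": [0,0,0]},{"fingers": 0.0,"xyz": [0,0.06,0],"turn": [0,0,0]},{"fingers": 0.0,"xyz": [0,0.06,0],"turn": [0,0,0]},{"fingers": 0.0,"xyz": [0,0,0],"turn": [0,0,0]}]'

```text
t: 13.5
tcp_pos: [0.5449, -0.2029, 0.1459]
ee_rot: [0.669, 0.743, -0.0, 0.002]
wrist_force: [3.8, -5.4, -2.1]
width: 0.0177
grip_force: 40.0
```

Call:
play_rows --rows '[{"fingers": 0.0,"xyz": [0,0.05,0],"turn": [0,0,0]},{"fingers": 0.0,"xyz": [0,0.05,0],"turn": [0,0,0]},{"fingers": 0.0,"xyz": [0,0,0],"turn": [0,0,0]}]'

```text
t: 13.75
tcp_pos: [0.548, -0.2024, 0.146]
ee_rot: [0.669, 0.743, -0.0, 0.002]
wrist_force: [3.0, -5.3, -0.6]
width: 0.018
grip_force: 40.0
```

Call:
play_rows --rows '[{"fingers": 0.0,"xyz": [0,0.05,0],"turn": [0,0,0]},{"fingers": 0.0,"xyz": [0,0.05,0],"turn": [0,0,0]},{"fingers": 0.0,"xyz": [0,0,0],"turn": [0,0,0]}]'

```text
t: 14.0
tcp_pos: [0.5511, -0.2019, 0.1461]
ee_rot: [0.669, 0.743, 0.0, 0.002]
wrist_force: [4.0, -4.7, -1.5]
width: 0.018
grip_force: 40.0
```

Call:
play_rows --rows '[{"fingers": 0.0,"xyz": [0,0.04,0],"turn": [0,0,0]},{"fingers": 0.0,"xyz": [0,0,0],"turn": [0,0,0]}]'

```text
t: 14.17
tcp_pos: [0.5522, -0.2014, 0.1461]
ee_rot: [0.669, 0.743, 0.0, 0.002]
wrist_force: [3.7, -3.7, -1.0]
width: 0.0176
grip_force: 40.0
```

Call:
play_rows --rows '[{"fingers": 0.0,"xyz": [0,0.04,0],"turn": [0,0,0]},{"fingers": 0.0,"xyz": [0,0,0],"turn": [0,0,0]}]'

```text
t: 14.33
tcp_pos: [0.5532, -0.2009, 0.146]
ee_rot: [0.669, 0.743, 0.0, 0.001]
wrist_force: [3.3, -4.4, -0.5]
width: 0.018
grip_force: 40.0
```

Call:
play_rows --rows '[{"fingers": 0.0,"xyz": [0,0.04,0],"turn": [0,0,0]},{"fingers": 0.0,"xyz": [0,0,0],"turn": [0,0,0]}]'

```text
t: 14.5
tcp_pos: [0.5541, -0.2005, 0.1458]
ee_rot: [0.669, 0.743, 0.0, 0.001]
wrist_force: [4.6, -3.6, -0.6]
width: 0.0181
grip_force: 40.0
```

Call:
play_rows --rows '[{"fingers": 0.0,"xyz": [0,0.04,0],"turn": [0,0,0]},{"fingers": 0.0,"xyz": [0,0,0],"turn": [0,0,0]}]'

```text
t: 14.67
tcp_pos: [0.5551, -0.2003, 0.1457]
ee_rot: [0.669, 0.743, 0.0, 0.001]
wrist_force: [2.8, -3.1, -0.2]
width: 0.0177
grip_force: 40.0
```

Call:
play_rows --rows '[{"fingers": 0.0,"xyz": [0,0.03,0],"turn": [0,0,0]},{"fingers": 0.0,"xyz": [0,0,0],"turn": [0,0,0]}]'

```text
t: 14.83
tcp_pos: [0.5557, -0.2002, 0.1455]
ee_rot: [0.669, 0.743, -0.0, 0.0]
wrist_force: [2.3, -4.0, 0.6]
width: 0.0177
grip_force: 40.0
```

Call:
play_rows --rows '[{"fingers": 0.0,"xyz": [0,0.03,0],"turn": [0,0,0]},{"fingers": 0.0,"xyz": [0,0,0],"turn": [0,0,0]}]'

```text
t: 15.0
tcp_pos: [0.5564, -0.2001, 0.1455]
ee_rot: [0.669, 0.743, -0.0, 0.0]
wrist_force: [1.8, -4.9, 0.3]
width: 0.0178
grip_force: 40.0
```

Call:
play_rows --rows '[{"fingers": 0.0,"xyz": [0,0.03,0],"turn": [0,0,0]},{"fingers": 0.0,"xyz": [0,0,0],"turn": [0,0,0]}]'

```text
t: 15.17
tcp_pos: [0.5567, -0.2001, 0.1454]
ee_rot: [0.669, 0.743, -0.001, -0.001]
wrist_force: [-1.7, -5.5, 1.5]
width: 0.0178
grip_force: 40.0
```

Call:
play_rows --rows '[{"fingers": 0.0,"xyz": [-0.03,0,0],"turn": [0,0,0]},{"fingers": 0.0,"xyz": [0,0,0],"turn": [0,0,0]}]'

```text
t: 15.33
tcp_pos: [0.5567, -0.2004, 0.1454]
ee_rot: [0.669, 0.743, -0.0, -0.001]
wrist_force: [-2.6, -2.5, 2.5]
width: 0.0177
grip_force: 40.0
```

Call:
play_rows --rows '[{"fingers": 0.0,"xyz": [0,0.03,0],"turn": [0,0,0]},{"fingers": 0.0,"xyz": [0,0,0],"turn": [0,0,0]}]'

```text
t: 15.5
tcp_pos: [0.5569, -0.2004, 0.1454]
ee_rot: [0.669, 0.743, -0.001, -0.002]
wrist_force: [-6.8, -2.3, 3.2]
width: 0.0179
grip_force: 40.0
```

It's home against the back. I lower it onto the prongs, ease off the push and release.

Call:
play_rows --rows '[{"fingers": 0.0,"xyz": [0,-0.02,0.03],"turn": [0,0,0]},{"fingers": 0.0,"xyz": [0,0,0],"turn": [0,0,0]},{"fingers": 0.0,"xyz": [0,0,0],"turn": [0,0,0]}]'

```text
t: 15.75
tcp_pos: [0.5568, -0.2006, 0.1448]
ee_rot: [0.669, 0.743, -0.001, -0.001]
wrist_force: [-4.3, -3.4, 4.3]
width: 0.0177
grip_force: 40.0
```

Call:
play_rows --rows '[{"fingers": 0.3,"xyz": [0,0,0],"turn": [0,0,0]},{"fingers": 0.4,"xyz": [0,0,0],"turn": [0,0,0]},{"fingers": 0.5,"xyz": [0,0,0],"turn": [0,0,0]},{"fingers": 0.5,"xyz": [0,0,0],"turn": [0,0,0]},{"fingers": 0.5,"xyz": [0,0,0],"turn": [0,0,0]}]'

```text
t: 16.17
tcp_pos: [0.5578, -0.2003, 0.1443]
ee_rot: [0.669, 0.744, 0.0, -0.0]
wrist_force: [-0.0, -0.2, 0.6]
width: 0.0436
grip_force: 0.0
```

```bash
python3 - <<'E'
from h import *
c=grab('scene','s5');im=cv2.imread('pics/s5.png')
cv2.imwrite('pics/s5c.png',cv2.resize(im[135:230,165:265],None,fx=6,fy=6,interpolation=cv2.INTER_CUBIC))
E
```

```text
(no output)
```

View pics/s5c.png

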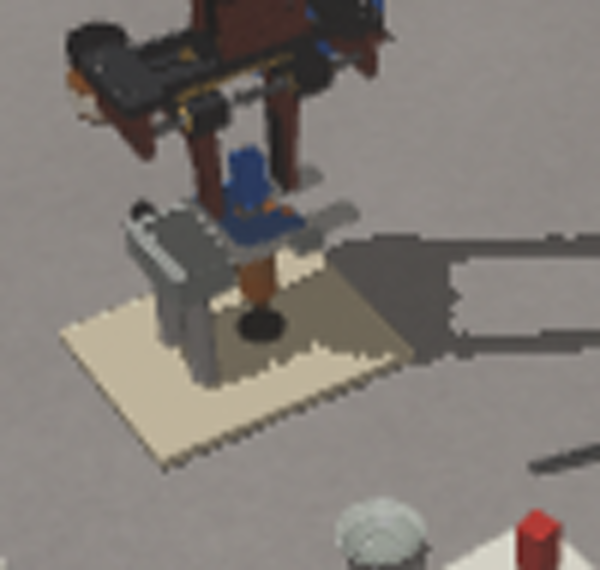

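The picture shows the barrel released and hanging upright in the head at about (255,250), with the fingers open on both sides of the cap. I raise the arm and check from above.

Call:
play_rows --rows '[{"fingers": 0.5,"xyz": [0,0,-0.3],"turn": [0,0,0]},{"fingers": 0.5,"xyz": [0,0,-0.6],"turn": [0,0,0]},{"fingers": 0.5,"xyz": [0,0,-0.9],"turn": [0,0,0]},{"fingers": 0.5,"xyz": [0,0,-0.9],"turn": [0,0,0]},{"fingers": 0.5,"xyz": [0,-0.5,-0.5],"turn": [0,0,0]}]'

```text
t: 16.63
tcp_pos: [0.5443, -0.2021, 0.2442]
ee_rot: [0.668, 0.744, 0.001, 0.002]
wrist_force: [0.6, -1.3, 1.2]
width: 0.044
grip_force: 0.0
```

Call:
play_rows --rows '[{"fingers": 0.5,"xyz": [0.9,-0.9,0],"turn": [0,0,0]},{"fingers": 0.5,"xyz": [0.9,-0.9,0],"turn": [0,0,0]},{"fingers": 0.5,"xyz": [0.9,-0.9,0],"turn": [0,0,0]},{"fingers": 0.5,"xyz": [0.9,-0.9,0],"turn": [0,0,0]},{"fingers": 0.5,"xyz": [0.9,0,0],"turn": [0,0,0]}]'

```text
t: 17.05
tcp_pos: [0.418, -0.0789, 0.2421]
ee_rot: [0.669, 0.743, 0.0, 0.001]
wrist_force: [0.8, -0.4, 0.6]
width: 0.044
grip_force: 0.0
```

Call:
play_rows --rows '[{"fingers": 0.5,"xyz": [0.9,0,0],"turn": [0,0,0]},{"fingers": 0.5,"xyz": [0.9,0,0],"turn": [0,0,0]},{"fingers": 0.5,"xyz": [0.6,0,0],"turn": [0,0,0]},{"fingers": 0.5,"xyz": [0,0,0],"turn": [0,0,0]},{"fingers": 0.5,"xyz": [0,0,0],"turn": [0,0,0]}]'

```text
t: 17.47
tcp_pos: [0.4136, -0.0074, 0.2415]
ee_rot: [0.668, 0.744, 0.0, 0.001]
wrist_force: [0.9, -0.7, 0.5]
width: 0.0441
grip_force: 0.0
```

```bash
python3 - <<'E'
from h import *
c=grab('top','t6');im=cv2.imread('pics/t6.png')
S=np.load('stand.npy');print(px(c,[[*S[:2],.157],[*S[:2],.109]]))
cv2.imwrite('pics/t6c.png',cv2.resize(im[118:193,285:355],None,fx=8,fy=8,interpolation=cv2.INTER_CUBIC))
E
```

```text
[[327.58194231 151.16949557]
 [325.06369707 154.83771511]]
```

View pics/t6c.png

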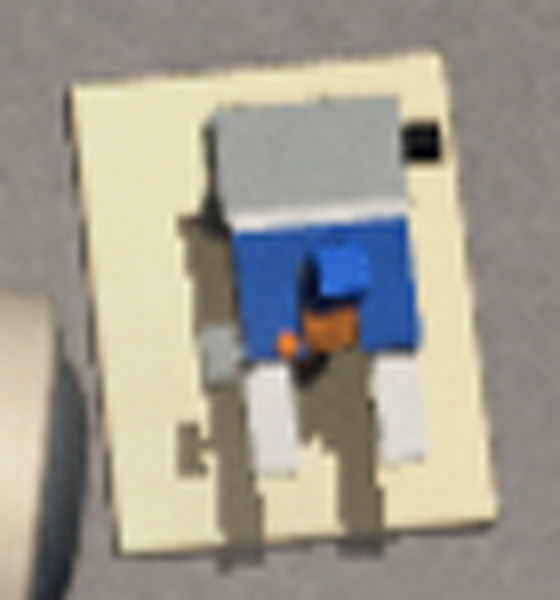

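From above, the cap is at (342,270), which is pixel (327.7,151.7) against the seat prediction of (327.6,151.2). The orange catch is back at its rest position of (288,345). I hand the job in.

```bash
python3 -c "
from station import workorder
print(workorder.close_job())"
```

```text
the job is handed in; nothing more can be done
None
```

The amber barrel is released and hanging upright in the dispenser head, home against the back, and the catch has sprung back to rest; the wrist-force readings stayed under 10 N while it was at the stand, and the job is handed in (no verdict was returned).

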